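# Slide the telescoping camera post to its mark and hold it at full height

### The arm

A 7-joint arm with a two-finger parallel gripper is mounted at the origin on a cart in front of the work surface, level with it; the furniture and walls round the work are solid. World frame = base frame: x ahead of the robot, y to its left, z up, the work surface at z = 0. Lengths are in mm, angles in rad, forces in N, time in s.
With the tool pointing down it reaches from about 400 to 875 mm from the base axis. Payload 4.4 kg.
Tool frame: the origin (TCP) lies at the very end of the fingers, on their centre line; the grasp point (between the pads) lies 19 mm behind it; z points along the fingers, x is the direction in which the jaws open and shut, and the axes are right-handed (so a half turn about z gives the same grasp; the last joint's range is limited). The gripper opens to 85 mm and grips with 20 to 120 N. Pads are 22 mm wide; open, the fingers measure 114 mm over their backs; the gripper's body (76 mm by 85 mm) begins 54 mm behind the grasp point. The pads swing forward as they close: fully open they stand 13 mm farther back than shut.
Start: joints at [1.047, 0.628, 0.038, 1.517, -0.027, 0.996, -0.02], TCP at [287.312, -583.069, 231.313] pointing down, gripper open.
Joint ranges: [-3.06, 3.06], [-0.37, 2.12], [-1.25, 1.32], [0.18, 2.47], [-1.1, 4.24], [0.23, 1.98], [-2.94, 2.94]. Speed limits (rad/s): [2.57, 2.57, 3.14, 3.14, 3.14, 3.14, 3.14].

### API

Orientations are given as [roll, pitch, yaw] about the fixed x, y, z axes, in that order (R = Rz(yaw) Ry(pitch) Rx(roll)).
In Python, from cell import * gives the robot as it stands. The module is installed in compiled form; this text tells all that it offers.
- The arm moves only by the tool play_rows, never from a script. Its argument "targets" is a list of rows, each an object with "slide": the shift along the tool's x, y, z in mm, a list of three; "turn": the turn, a rotation vector about the tool's x, y, z in degrees, a list of three; "hand": the finger opening in mm, from 0 to 85.4. A call has 1 to 5 rows; each row shifts and turns the commanded pose from where the row before left it, along the tool's axes as they then stand; what a row does not reach is not made up. A row lasts 1/8 s, in which the tool goes at most 62.5 mm and 10.7 degrees, less where a joint would pass 70% of its speed; a pose out of reach is approached as far as the arm can. A call is refused whole if a number of a shift passes 62.5 or a number of a turn 10.7, either way. A call with a gripper value outside its range is refused whole. The fingers move at their own pace and stop on an object; the grip force is fixed at half the most. Time passes only in rows, so rows that do not move let the fingers close. It gives the time, the measured TCP pose, the force and the opening at its end, in the units of the state.
- read_state(): the state, without advancing time (a new reading comes with each control period).
- get_image(name): name is "scene" or "top"; returns (picture, depth): 384x512x3 uint8, blue, green, red; 384x512 float32, mm along the optical axis (not along the pixel's ray), 0 where there is no reading.
- calibration(name): a dict with "K" (3x3 intrinsics, pixels), "D" ([k1, k2, p1, p2, k3] as OpenCV has them; the pictures are not rectified), "R" (3x3) and "t" (3): a world point X has camera coordinates R X + t. Camera axes: x right, y down, z forward; pixel columns grow to the right and rows downward; lengths in mm; the calibration is good to about 2 mm. A picture is of the moment at which its call begins. calibration takes no time and is no camera call.
- finish_job(): hands the job in, once; it reports no verdict.
The state is a dict: "clock": time; "qpos": joint angles; "qd": joint speeds; "tau": joint torques, N m; "eef_pos": TCP position; "tool_rot": TCP orientation; "force": force on the tool from outside, world axes, zero at the start; "torque": the same for the moment, N m; "width": finger opening in mm.
Only numpy, scipy, OpenCV 4.12 (cv2) and the standard library are available. Lean on these libraries where they do the work, as an engineer would, in place of code of your own. Each camera call takes 0.05 s, during which the arm holds its last target.

### The job

Set up the camera post for a photograph of the bow grip. Slide it across the bench, still pushed down and without lifting its foot, from the plain ring it stands in to the ring with the cross, so that the foot stands inside that ring; then press the release button in the side of its head, pull the head straight up past the first stop to the second, top stop, and finish holding it there, with the foot still flat on the bench in the ring and the other things left where they are.

Things in the scene. Friction and masses are not known exactly. Their poses are not given: they have to be found in the camera images.
- stand: Loose telescoping camera post, about 0.9 kg: round dark steel foot (100 mm across, 17 mm high, felt below, slides easily), aluminium tube 33 mm across, black collar 39 mm across with its top 100 mm up, grey head block above it on the inner tube. Origin: centre of the foot's underside; z up along the tube; the button is on the head's +y side.
- head_grip (a point): Centre of the grey head block, which is 44 mm along the stand's x, 40 mm along its y and 40 mm high (centre 122 mm above the foot's underside when pushed down). On top sit a rubber disc 26 mm across and 5 mm high and a brass screw 6 mm higher still. Same axes as the stand.
- post (a joint): How far the head is pulled up, m: 0 pushed down, 0.042 first stop, 0.080 second stop (top). Locked at 0 and at the first stop unless the button is in; then it runs with 3 to 4 N (light return spring). No lock at the second stop: let go, it sinks to the first. Black bands on the inner tube clear the collar, one at each stop. Pulling beyond the top, or while locked, lifts the whole stand.
- release (a joint): Release button, m: 0 out, 0.005 fully in, unlocks from 0.003. Dark steel, 21 mm square, mid-height on the head's +y side, 5 mm proud, pressed towards -y. Spring 2 N at first, 4 N fully in. A grip across the head along the stand's y (45 mm over the button, 40 mm with it in) squeezes it in.
- mark_cross: The mark to slide to: a flat black ring printed on the bench top (120 mm inside, 130 mm outside) with a small cross at its centre and four ticks standing out of it to 92 mm from the centre; under 1 mm thick, nothing to bump into. Origin at its centre.
- mark_start: Plain flat printed ring, same size without cross and ticks, in which the post stands at the start. Origin at its centre.
- mark_spare: Another plain flat printed ring, not used. Origin at its centre.
- bow_grip: Carved wooden bow grip, 347 mm long, 30 mm high, the thing to be photographed; loose, to be left alone. Origin under its middle.
- plane: Block plane 155 mm long, 56 mm high; loose, to be left alone. Origin under its middle.
- wax: Round wax tin 80 mm across, 21 mm high; loose, to be left alone. Origin under its middle.
- sander: Sanding block 106 x 60 x 33 mm; loose, to be left alone. Origin under its middle.
- tape: Roll of tape 55 mm across, 19 mm high; loose, to be left alone. Origin under its middle.
- can: Steel canister 62 mm across, 115 mm high; loose, to be left alone. Origin under its middle.
- square: Try square 180 x 115 mm, 16 mm high; loose, to be left alone. Origin under its middle.
There are look-alikes about, which are no part of the job. Several things look just like the stand: the one meant starts farthest from the robot's base.

How it is judged:
By the outcome, as a careful person would: the job done as asked, in the order asked, and still so for the second after the job is handed in, while the arm keeps its last pose, push and grip.
It also fails if it takes over 48 s, if anything falls off the work surface, if the arm or the gripper's body presses on something with over 40 N, if the wrist force passes 120 N, or if a joint passes its speed limit or range.

## Working session

There is one attempt and no reset: what is moved stays moved. The work goes in short steps, Python scripts to look and compute and a tool call to move; the robot and the scene stay as the last step left them, time stands still between calls to the robot, and variables do not carry over. Pictures are saved under pics/ and viewed, and the job is handed in when it is done.

Besides the shell and the picture viewer there is one more tool, called by a JSON object that holds its "name" and its "arguments", one argument or row to a line. play_rows: Moves the arm, as the interface text tells. Its arguments: {"type":"object","properties":{"targets":{"type":"array"}},"required":["targets"]}

```bash
mkdir -p pics; cat > h.py <<'E'
from cell import *
import numpy as np, cv2
def ray(c,u,v):
    K=np.array(c['K']);D=np.array(c['D']);R=np.array(c['R']);t=np.array(c['t']).ravel()
    p=cv2.undistortPoints(np.array([[[u,v]]],float),K,D)[0,0]
    return -R.T@t, R.T@np.array([p[0],p[1],1])
def onz(c,u,v,z):
    o,d=ray(c,u,v); return o+d*(z-o[2])/d[2]
def proj(c,X):
    R=np.array(c['R']);return cv2.projectPoints(np.array(X,float).reshape(-1,1,3),cv2.Rodrigues(R)[0],np.array(c['t'],float),np.array(c['K']),np.array(c['D']))[0][:,0]
def pts(c,dep):
    K=np.array(c['K']);D=np.array(c['D']);R=np.array(c['R']);t=np.array(c['t']).ravel()
    v,u=np.mgrid[:384,:512]
    p=cv2.undistortPoints(np.stack([u,v],-1).reshape(-1,1,2).astype(float),K,D).reshape(384,512,2)
    P=np.dstack([p[...,0]*dep,p[...,1]*dep,dep])
    return (P-t)@R
E
python3 - <<'E'
from h import *
print(read_state())
for n in("scene","top"):
    a,d=get_image(n);c=calibration(n)
    cv2.imwrite(f"pics/{n}0.png",cv2.resize(a,(800,600),interpolation=cv2.INTER_CUBIC)); np.savez(f"{n}0.npz",a=a,d=d)
    print(n,c['K'],-np.array(c['R']).T@np.array(c['t']).ravel(),np.array(c['R'])[2])
E
```

```text
{'clock': 0.0, 'qpos': array([ 1.04724425,  0.62932185,  0.03840541,  1.51835347, -0.02700541,
        0.99628619, -0.01997484]), 'qd': array([ 9.06532859e-04, -9.19118495e-04, -7.71567655e-05,  1.56635873e-03,
        4.34644927e-04,  1.94385455e-03, -4.21900280e-04]), 'tau': array([ 1.52028692e-04, -5.63409519e+01,  1.22635368e+00, -1.93454719e+01,
        1.10242702e-02,  1.04923625e-02, -2.97564299e-06]), 'eef_pos': array([ 287.03342608, -582.51000153,  230.40878626]), 'tool_rot': array([-3.14158941e+00,  1.85225832e-03, -1.11299213e+00]), 'force': array([ 1.17589449, -0.161022  , -0.04810601]), 'torque': array([ 0.00018655, -0.06062989, -0.05654615]), 'width': 85.3719228348242}
scene [[350.52847047   0.         249.69552135]
 [  0.         350.52847047 188.61550003]
 [  0.           0.           1.        ]] [-44.29748016 665.80001948 858.10687141] [ 0.52492005 -0.56428377 -0.63721486]
top [[396.44029654   0.         249.4152469 ]
 [  0.         396.44029654 193.1165376 ]
 [  0.           0.           1.        ]] [ 414.03471932    1.37859366 1354.69769131] [ 0.1505435   0.00769352 -0.98857345]
```

```bash
ls pics
```

```text
scene0.png
top0.png
```

View pics/scene0.png

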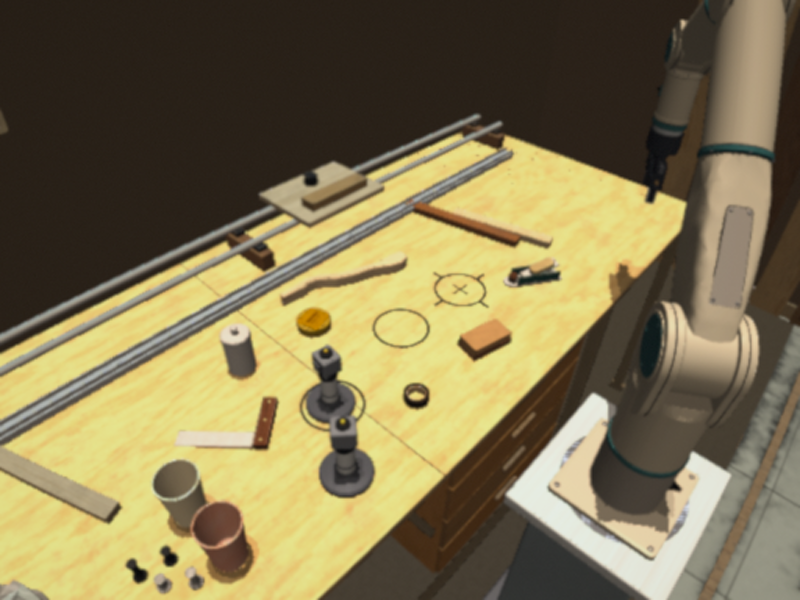

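View pics/top0.png

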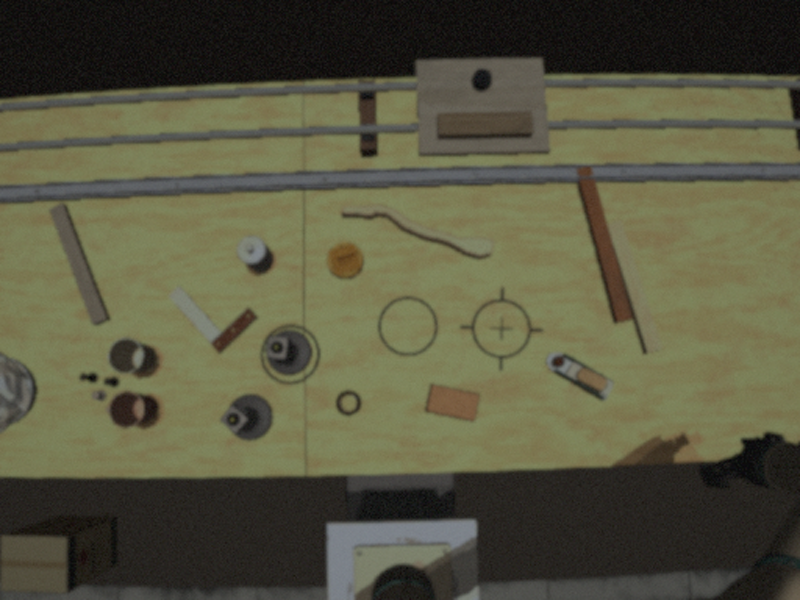

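The top view shows the target post in the plain ring at about (290,353) and a look-alike nearer the base at about (247,417). The cross ring is at (502,328) and the spare ring at (408,326). I'll measure these next.

```bash
python3 - <<'E'
from h import *
for n in("top","scene"):
    z=np.load(n+"0.npz");a=z['a'];d=z['d'];c=calibration(n)
    P=pts(c,d)
    if n=="top": s=512/800; guess=dict(start=(290*s,353*s),cross=(502*s,328*s),spare=(408*s,326*s))
    g=cv2.cvtColor(a,cv2.COLOR_BGR2GRAY)
    if n=="top":
        G={k:onz(c,*v,0)[:2] for k,v in guess.items()}
    bench=(np.abs(P[...,2])<12)
    gl=g.astype(float); loc=cv2.medianBlur(g,21).astype(float)
    dark=(gl<loc*0.75)&bench
    O0=np.array([onz(c,u,v,0) for v in range(384) for u in range(512)]).reshape(384,512,3)
    for k,c0 in G.items():
        q=np.array(c0)
        for it in range(8):
            r=np.hypot(O0[...,0]-q[0],O0[...,1]-q[1]); m=dark&(np.abs(r-62.5)<(14 if it<4 else 6))
            X=O0[m][:,:2]; A=np.c_[2*X,np.ones(len(X))]; s_=np.linalg.lstsq(A,(X**2).sum(1),rcond=None)[0]; q=s_[:2]
        print(n,k,q.round(1),'R',np.sqrt(s_[2]+q@q).round(1),m.sum())
    # head
    for nm,k in(("tgt",G['start']),):
        r=np.hypot(P[...,0]-k[0],P[...,1]-k[1])
        m=(r<60)&(P[...,2]>108)&(P[...,2]<165)
        print('head pts',m.sum(),P[m].mean(0).round(1),P[m].min(0).round(1),P[m].max(0).round(1))
        for lo,hi in((134,148),):
            mm=(r<60)&(P[...,2]>lo)&(P[...,2]<hi); X=P[mm]
            print(lo,hi,mm.sum(),X.mean(0).round(1), cv2.minAreaRect(X[:,:2].astype(np.float32)))
        f=(r<70)&(P[...,2]>10)&(P[...,2]<24);X=P[f];print('foot',f.sum(),cv2.minEnclosingCircle(X[:,:2].astype(np.float32)))
        ys,xs=np.where(m); y0,y1,x0,x1=ys.min()-25,ys.max()+30,xs.min()-30,xs.max()+30
        print(x0,y0); cv2.imwrite(f"pics/crop_{n}.png",cv2.resize(a[y0:y1,x0:x1],None,fx=7,fy=7,interpolation=cv2.INTER_CUBIC))
E
```

```text
top start [511.5 234.9] R 62.7 66
top cross [ 555.6 -231. ] R 62.9 150
top spare [566.7 -25.2] R 62.6 133
head pts 203 [513.7 234.4 140.3] [493.4 214.4 108.5] [537.7 260.6 155.6]
134 148 158 [514.5 235.2 142.1] ((515.3884887695312, 237.9346923828125), (44.15678405761719, 40.98067092895508), 82.1286392211914)
foot 395 ((513.7132568359375, 236.00894165039062), 49.74003982543945)
140 190
scene start [510.4 233.8] R 62.3 91
scene cross [ 555.5 -232.9] R 63.0 111
scene spare [566.1 -26.5] R 62.8 137
head pts 296 [507.1 243.3 134.3] [489.5 216.8 108.6] [536.2 262.4 154.3]
134 148 166 [510.7 240.1 141.9] ((513.5355834960938, 238.01876831054688), (38.41510772705078, 45.81548309326172), 82.74011993408203)
foot 445 ((513.5682983398438, 236.01104736328125), 49.88150405883789)
169 195
```

View pics/crop_top.png

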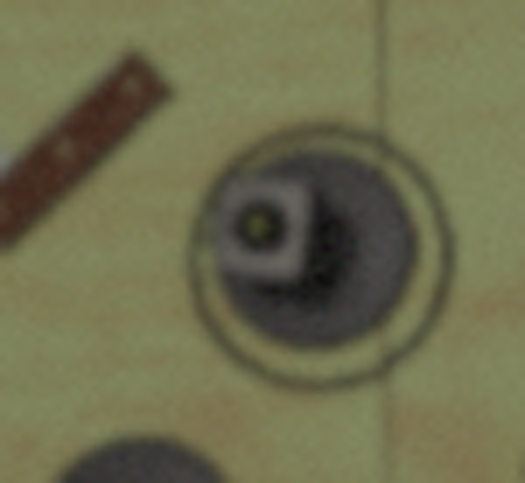

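View pics/crop_scene.png

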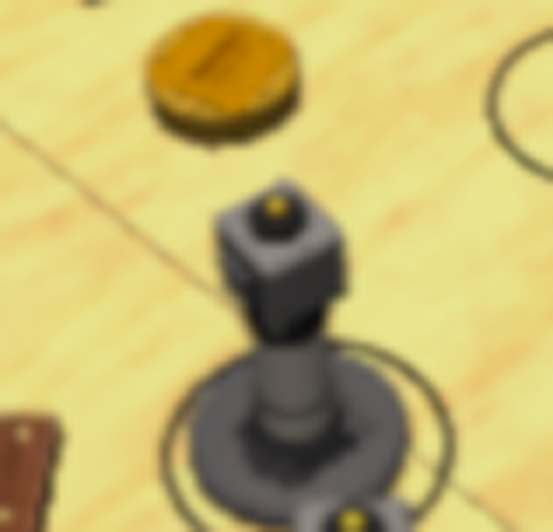

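```bash
python3 - <<'E'
from h import *
z=np.load("scene0.npz");a=z['a'];d=z['d'];c=calibration("scene");P=pts(c,d)
b=a[215:262,190:235].astype(float)*1.6
cv2.imwrite("pics/z.png",cv2.resize(np.clip(b,0,255).astype(np.uint8),None,fx=12,fy=12,interpolation=cv2.INTER_CUBIC))
r=np.hypot(P[...,0]-513.6,P[...,1]-236)
for lo,hi in((112,122),(122,132),(134,146)):
    m=(r<50)&(P[...,2]>lo)&(P[...,2]<hi)
    print(lo,hi); print(np.c_[P[m].round(0),np.argwhere(m)[:, ::-1],a[m].mean(1)].astype(int)[::2].tolist())
z=np.load("top0.npz");a=z['a'];d=z['d'];c=calibration("top");P=pts(c,d)
m=(np.hypot(P[...,0]-513.6,P[...,1]-236)<50)&(P[...,2]>100)
print(np.c_[P[m].round(0),np.argwhere(m)[:, ::-1],a[m].mean(1)].astype(int).tolist()[::3])
E
```

```text
112 122
[[525, 260, 121, 200, 234, 139], [492, 227, 120, 216, 234, 47], [492, 220, 114, 218, 234, 119], [494, 237, 122, 213, 235, 47], [494, 230, 117, 215, 235, 46], [492, 225, 114, 217, 235, 64], [514, 261, 121, 202, 236, 78], [494, 241, 121, 212, 236, 47], [493, 235, 117, 214, 236, 47], [490, 230, 115, 216, 236, 48], [510, 261, 121, 203, 237, 70], [505, 258, 121, 205, 237, 33], [495, 241, 116, 212, 237, 47], [515, 261, 113, 202, 238, 134], [508, 260, 117, 204, 238, 50], [496, 254, 122, 208, 238, 49], [496, 248, 116, 210, 238, 47], [493, 243, 115, 212, 238, 44], [510, 262, 112, 203, 239, 105], [501, 258, 116, 206, 239, 37], [496, 255, 118, 208, 239, 48], [496, 248, 112, 210, 239, 45], [498, 257, 114, 207, 240, 45], [493, 250, 112, 210, 240, 37]]
122 132
[[536, 253, 128, 199, 229, 147], [529, 255, 131, 200, 230, 102], [525, 258, 132, 200, 231, 112], [493, 222, 128, 217, 231, 79], [520, 258, 131, 201, 232, 81], [492, 231, 131, 215, 232, 47], [490, 225, 128, 217, 232, 70], [518, 261, 131, 201, 233, 80], [494, 237, 131, 213, 233, 48], [493, 230, 126, 215, 233, 47], [490, 226, 125, 217, 
[... 4140 characters left out ...]
42, 171, 225, 83], [506, 246, 138, 174, 225, 70], [505, 235, 147, 177, 225, 49], [505, 226, 147, 180, 225, 78], [505, 218, 140, 183, 225, 57], [503, 257, 143, 170, 226, 90], [503, 248, 144, 173, 226, 91], [503, 239, 144, 176, 226, 78], [503, 230, 143, 179, 226, 84], [502, 220, 142, 182, 226, 81], [500, 258, 141, 170, 227, 92], [500, 248, 144, 173, 227, 88], [500, 240, 139, 176, 227, 90], [499, 229, 146, 179, 227, 96], [500, 222, 136, 182, 227, 80], [497, 255, 142, 171, 228, 77], [497, 245, 143, 174, 228, 79], [497, 236, 140, 177, 228, 85], [496, 226, 146, 180, 228, 89], [497, 220, 130, 183, 228, 46], [496, 245, 110, 176, 229, 64], [494, 231, 137, 179, 229, 69], [493, 221, 137, 182, 229, 54]]
```

View pics/z.png

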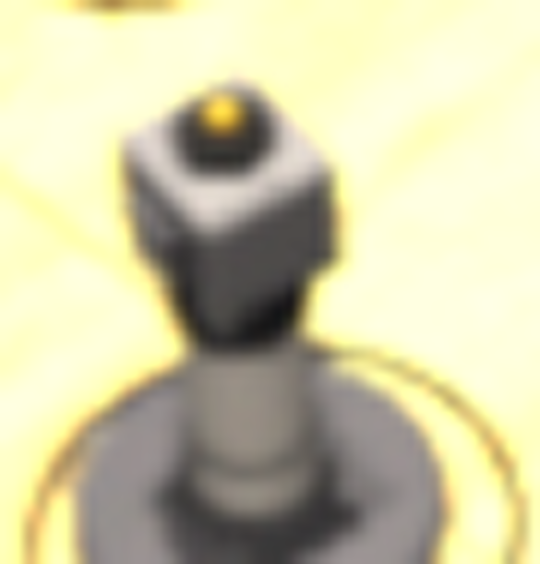

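```bash
cat >> h.py <<'E'
from scipy.spatial.transform import Rotation as Ro
def togo(x,y,z,yaw=None):
    s=read_state(); R=Ro.from_euler('xyz',s['tool_rot']).as_matrix()
    print('t',round(s['clock'],2),'pos',s['eef_pos'].round(1),'rpy',np.degrees(s['tool_rot']).round(2),'F',s['force'].round(1),'T',s['torque'].round(2),'w',round(s['width'],1),'q',s['qpos'].round(2))
    print('togo world',(np.array([x,y,z])-s['eef_pos']).round(1),'tool',(R.T@(np.array([x,y,z])-s['eef_pos'])).round(1))
    if yaw is not None:
        T=Ro.from_euler('xyz',[np.pi,0,np.radians(yaw)]).as_matrix()
        print('turn tool deg',np.degrees(Ro.from_matrix(R.T@T).as_rotvec()).round(2))
E
python3 - <<'E'
from h import *
togo(540,-300,230,-8)
c=calibration("top")
for n,u,v in(("tape",348,402),("sander corner",430,385),("sander c2",480,390),("plane",548,360),("square",218,350),("lookalike foot",250,417),("bow",480,257),("wax",345,275)):
    print(n,onz(c,u*.64,v*.64,15).round(0))
E
```

```text
t 0.1 pos [ 287.  -582.6  230.5] rpy [ 1.800e+02  1.000e-01 -6.377e+01] F [-0.7  0.1  0.7] T [ 0.05 -0.04  0.02] w 85.0 q [ 1.05  0.63  0.04  1.52 -0.03  1.   -0.02]
togo world [253.  282.6  -0.5] tool [-141.7 -351.8    0.7]
turn tool deg [-5.000e-02  9.000e-02 -5.577e+01]
tape [403. 107.  15.]
sander corner [435. -70.  15.]
sander c2 [ 421. -177.   15.]
plane [ 481. -328.   15.]
square [522. 390.  15.]
lookalike foot [376. 319.  15.]
bow [ 713. -191.   15.]
wax [680. 109.  15.]
```

{"name": "play_rows", "arguments": {
  "targets": [
    {"slide":[-20,-50,0],"turn":[0,0,0],"hand":85},
    {"slide":[-20,-50,0],"turn":[0,0,0],"hand":85},
    {"slide":[-20,-50,0],"turn":[0,0,0],"hand":85},
    {"slide":[-20,-50,0],"turn":[0,0,0],"hand":85},
    {"slide":[-20,-50,0],"turn":[0,0,0],"hand":85}
  ]
}}

```text
clock: 0.72
eef_pos: [468.2, -381.3, 231.0]
tool_rot: [3.141, 0.001, -1.113]
force: [0.8, 0.3, 0.4]
width: 85.2
```

{"name": "play_rows", "arguments": {
  "targets": [
    {"slide":[0,0,0],"turn":[0,0,-9.3],"hand":85},
    {"slide":[0,0,0],"turn":[0,0,-9.3],"hand":85},
    {"slide":[0,0,0],"turn":[0,0,-9.3],"hand":85},
    {"slide":[0,0,0],"turn":[0,0,-9.3],"hand":85},
    {"slide":[0,0,0],"turn":[0,0,-9.3],"hand":85}
  ]
}}

```text
clock: 1.35
eef_pos: [467.1, -382.7, 230.8]
tool_rot: [-3.141, 0.001, -0.296]
force: [-0.5, -0.4, -0.0]
width: 85.3
```

{"name": "play_rows", "arguments": {
  "targets": [
    {"slide":[0,0,0],"turn":[0,0,-9.3],"hand":85},
    {"slide":[0,0,0],"turn":[0,0,0],"hand":85}
  ]
}}

```text
clock: 1.6
eef_pos: [467.0, -382.8, 230.9]
tool_rot: [-3.141, 0.001, -0.141]
force: [-0.2, -0.2, 0.0]
width: 84.8
```

```bash
python3 - <<'E'
from h import *
togo(513.6,236,230,-8)
E
```

```text
t 1.6 pos [ 467.  -382.8  230.9] rpy [-1.7995e+02  3.0000e-02 -8.0800e+00] F [-0.2 -0.2  0. ] T [-0.01 -0.08  0.02] w 84.8 q [ 0.79  0.57 -0.23  1.65  0.15  0.94  0.36]
togo world [ 46.6 618.8  -0.9] tool [ -40.9 -619.2    1.4]
turn tool deg [-0.05  0.03 -0.08]
```

{"name": "play_rows", "arguments": {
  "targets": [
    {"slide":[-4,-62,0],"turn":[0,0,0],"hand":85},
    {"slide":[-4,-62,0],"turn":[0,0,0],"hand":85},
    {"slide":[-4,-62,0],"turn":[0,0,0],"hand":85},
    {"slide":[-4,-62,0],"turn":[0,0,0],"hand":85},
    {"slide":[-4,-62,0],"turn":[0,0,0],"hand":85}
  ]
}}

```text
clock: 2.22
eef_pos: [490.5, -71.2, 231.4]
tool_rot: [-3.142, -0.0, -0.143]
force: [0.9, 0.3, -0.1]
width: 85.1
```

{"name": "play_rows", "arguments": {
  "targets": [
    {"slide":[-4,-62,0],"turn":[0,0,0],"hand":85},
    {"slide":[-4,-62,0],"turn":[0,0,0],"hand":85},
    {"slide":[-4,-62,0],"turn":[0,0,0],"hand":85},
    {"slide":[-4,-62,0],"turn":[0,0,0],"hand":85},
    {"slide":[-4,-61,0],"turn":[0,0,0],"hand":85}
  ]
}}

```text
clock: 2.85
eef_pos: [513.6, 237.6, 231.3]
tool_rot: [3.141, -0.0, -0.143]
force: [0.9, -0.7, -1.0]
width: 84.7
```

{"name": "play_rows", "arguments": {
  "targets": [
    {"slide":[0,0,0],"turn":[0,0,0],"hand":85},
    {"slide":[0,0,0],"turn":[0,0,0],"hand":85}
  ]
}}

```text
clock: 3.1
eef_pos: [513.3, 235.2, 230.9]
tool_rot: [3.14, 0.001, -0.141]
force: [-0.7, -1.2, 0.1]
width: 85.0
```

```bash
python3 - <<'E'
from h import *
togo(513.6,236,103,-8)
E
```

```text
t 3.1 pos [513.3 235.2 230.9] rpy [ 1.7992e+02  3.0000e-02 -8.0600e+00] F [-0.7 -1.2  0.1] T [0.04 0.   0.01] w 85.0 q [-0.29  0.52 -0.28  1.75  0.18  0.9  -0.79]
togo world [   0.3    0.8 -127.9] tool [  0.2  -1.  127.9]
turn tool deg [ 0.08  0.03 -0.06]
```

{"name": "play_rows", "arguments": {
  "targets": [
    {"slide":[0,-1,40],"turn":[0,0,0],"hand":85},
    {"slide":[0,0,40],"turn":[0,0,0],"hand":85},
    {"slide":[0,0,30],"turn":[0,0,0],"hand":85},
    {"slide":[0,0,16],"turn":[0,0,0],"hand":85},
    {"slide":[0,0,0],"turn":[0,0,0],"hand":85}
  ]
}}

```text
clock: 3.72
eef_pos: [513.6, 235.2, 104.7]
tool_rot: [3.14, 0.001, -0.141]
force: [0.4, -0.2, 0.6]
width: 85.0
```

```bash
python3 - <<'E'
from h import *
togo(513.6,236,104,-8)
a,d=get_image("scene")
cv2.imwrite("pics/s1.png",cv2.resize(a[170:320,120:320],(800,600),interpolation=cv2.INTER_CUBIC))
E
```

```text
t 3.73 pos [513.6 235.2 104.7] rpy [ 1.7991e+02  7.0000e-02 -8.1000e+00] F [ 0.4 -0.2  0.6] T [ 0.03 -0.04  0.02] w 85.0 q [-0.33  0.69 -0.23  1.86  0.25  0.62 -0.86]
togo world [ 0.   0.8 -0.7] tool [-0.1 -0.8  0.7]
turn tool deg [ 0.09  0.07 -0.1 ]
```

View pics/s1.png

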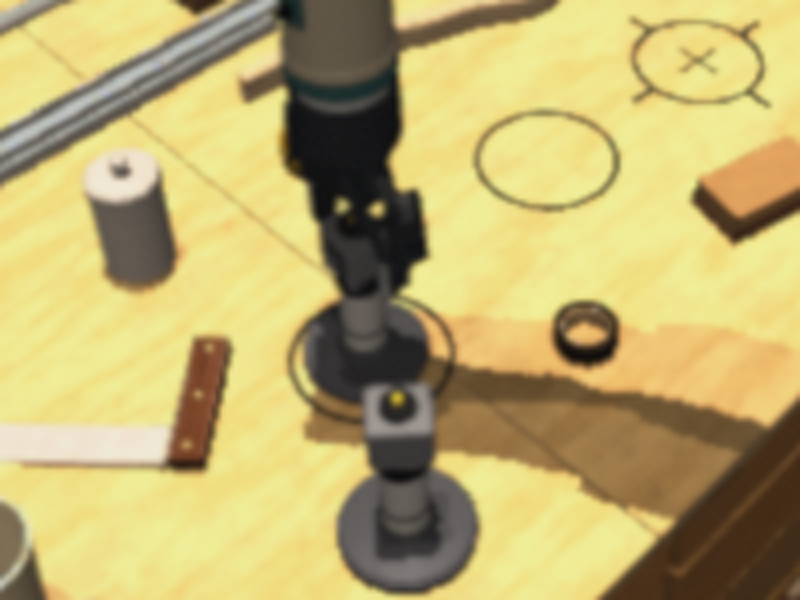

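{"name": "play_rows", "arguments": {
  "targets": [
    {"slide":[0,0,0],"turn":[0,0,0],"hand":60},
    {"slide":[0,0,0],"turn":[0,0,0],"hand":48},
    {"slide":[0,0,0],"turn":[0,0,0],"hand":38},
    {"slide":[0,0,0],"turn":[0,0,0],"hand":38},
    {"slide":[0,0,0],"turn":[0,0,0],"hand":38}
  ]
}}

```text
clock: 4.4
eef_pos: [515.2, 237.0, 106.5]
tool_rot: [-3.14, -0.003, -0.14]
force: [2.5, -0.2, 6.2]
width: 43.0
```

```bash
python3 - <<'E'
from h import *
togo(555.5,-232,104,-8)
E
```

```text
t 4.4 pos [515.2 237.  106.5] rpy [-1.7992e+02 -1.6000e-01 -8.0000e+00] F [ 2.5 -0.2  6.2] T [-0.09 -0.07  0.04] w 43.0 q [-0.33  0.68 -0.23  1.86  0.25  0.62 -0.86]
togo world [  40.3 -469.    -2.5] tool [105.1 458.8   2.2]
turn tool deg [-0.08 -0.16  0.  ]
```

{"name": "play_rows", "arguments": {
  "targets": [
    {"slide":[1,5,0],"turn":[0,0,0],"hand":38},
    {"slide":[2,9,0],"turn":[0,0,0],"hand":38},
    {"slide":[3,13,0],"turn":[0,0,0],"hand":38},
    {"slide":[3,13,0],"turn":[0,0,0],"hand":38},
    {"slide":[3,13,0],"turn":[0,0,0],"hand":38}
  ]
}}

```text
clock: 5.03
eef_pos: [519.3, 186.2, 106.6]
tool_rot: [-3.135, -0.003, -0.138]
force: [0.0, 6.6, 5.8]
width: 43.3
```

```bash
python3 - <<'E'
from h import *
togo(555.5,-232,104,-8)
a,d=get_image("scene")
cv2.imwrite("pics/s2.png",cv2.resize(a[170:320,120:320],(800,600),interpolation=cv2.INTER_CUBIC))
E
```

```text
t 5.03 pos [519.3 186.2 106.6] rpy [-1.7964e+02 -1.4000e-01 -7.9100e+00] F [0.  6.6 5.8] T [ 1.5   0.32 -0.17] w 43.3 q [-0.24  0.67 -0.24  1.91  0.26  0.59 -0.78]
togo world [  36.2 -418.2   -2.6] tool [9.340e+01 4.092e+02 3.000e-01]
turn tool deg [-0.36 -0.14  0.09]
```

View pics/s2.png

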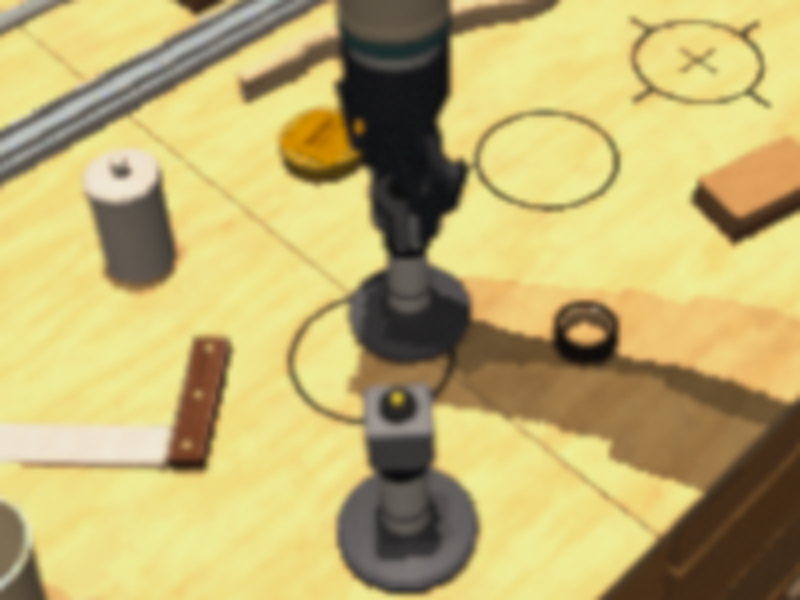

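{"name": "play_rows", "arguments": {
  "targets": [
    {"slide":[3,13,-1],"turn":[0,0,0],"hand":38},
    {"slide":[3,13,0],"turn":[0,0,0],"hand":38},
    {"slide":[3,13,0],"turn":[0,0,0],"hand":38},
    {"slide":[3,13,0],"turn":[0,0,0],"hand":38},
    {"slide":[3,13,0],"turn":[0,0,0],"hand":38}
  ]
}}

```text
clock: 5.7
eef_pos: [524.2, 115.6, 106.5]
tool_rot: [-3.141, -0.0, -0.139]
force: [0.1, 4.4, 3.8]
width: 43.2
```

{"name": "play_rows", "arguments": {
  "targets": [
    {"slide":[3,13,0],"turn":[0,0,0],"hand":38},
    {"slide":[3,13,0],"turn":[0,0,0],"hand":38},
    {"slide":[3,13,0],"turn":[0,0,0],"hand":38},
    {"slide":[3,13,0],"turn":[0,0,0],"hand":38},
    {"slide":[3,13,0],"turn":[0,0,0],"hand":38}
  ]
}}

```text
clock: 6.32
eef_pos: [529.9, 48.9, 106.4]
tool_rot: [-3.141, 0.0, -0.139]
force: [0.6, 4.9, 4.0]
width: 43.3
```

```bash
python3 - <<'E'
from h import *
togo(555.5,-232,104,-8)
E
```

```text
t 6.33 pos [529.9  48.9 106.4] rpy [-1.7999e+02  1.0000e-02 -7.9700e+00] F [0.6 4.9 4. ] T [ 1.56  0.49 -0.16] w 43.3 q [ 0.03  0.65 -0.26  1.95  0.29  0.57 -0.57]
togo world [  25.6 -280.9   -2.4] tool [ 64.3 274.7   2.4]
turn tool deg [-0.01  0.01  0.03]
```

{"name": "play_rows", "arguments": {
  "targets": [
    {"slide":[3,13,0],"turn":[0,0,0],"hand":38},
    {"slide":[3,13,0],"turn":[0,0,0],"hand":38},
    {"slide":[3,13,0],"turn":[0,0,0],"hand":38},
    {"slide":[3,13,0],"turn":[0,0,0],"hand":38},
    {"slide":[3,13,0],"turn":[0,0,0],"hand":38}
  ]
}}

```text
clock: 6.95
eef_pos: [535.4, -17.4, 106.4]
tool_rot: [-3.141, 0.001, -0.139]
force: [0.3, 5.1, 6.0]
width: 43.5
```

{"name": "play_rows", "arguments": {
  "targets": [
    {"slide":[3,13,0],"turn":[0,0,0],"hand":38},
    {"slide":[3,13,0],"turn":[0,0,0],"hand":38},
    {"slide":[3,13,0],"turn":[0,0,0],"hand":38},
    {"slide":[3,13,0],"turn":[0,0,0],"hand":38},
    {"slide":[3,13,0],"turn":[0,0,0],"hand":38}
  ]
}}

```text
clock: 7.58
eef_pos: [540.8, -83.7, 106.3]
tool_rot: [-3.141, 0.002, -0.139]
force: [0.3, 4.8, 5.6]
width: 43.1
```

{"name": "play_rows", "arguments": {
  "targets": [
    {"slide":[3,13,0],"turn":[0,0,0],"hand":38},
    {"slide":[3,13,0],"turn":[0,0,0],"hand":38},
    {"slide":[3,13,0],"turn":[0,0,0],"hand":38},
    {"slide":[3,13,0],"turn":[0,0,0],"hand":38},
    {"slide":[3,13,0],"turn":[0,0,0],"hand":38}
  ]
}}

```text
clock: 8.2
eef_pos: [546.4, -149.9, 106.3]
tool_rot: [-3.141, 0.002, -0.139]
force: [0.2, 5.0, 6.0]
width: 43.3
```

```bash
python3 - <<'E'
from h import *
togo(555.5,-232,104,-8)
E
```

```text
t 8.2 pos [ 546.4 -149.9  106.3] rpy [-1.7998e+02  1.2000e-01 -7.9500e+00] F [0.2 5.  6. ] T [ 1.63  0.4  -0.2 ] w 43.3 q [ 0.41  0.69 -0.3   1.86  0.32  0.64 -0.22]
togo world [  9.1 -82.1  -2.3] tool [20.4 80.   2.2]
turn tool deg [-0.02  0.12  0.05]
```

{"name": "play_rows", "arguments": {
  "targets": [
    {"slide":[3,13,0],"turn":[0,0,0],"hand":38},
    {"slide":[3,13,0],"turn":[0,0,0],"hand":38},
    {"slide":[3,13,0],"turn":[0,0,0],"hand":38},
    {"slide":[3,13,0],"turn":[0,0,0],"hand":38},
    {"slide":[3,11,0],"turn":[0,0,0],"hand":38}
  ]
}}

```text
clock: 8.82
eef_pos: [552.1, -214.3, 106.3]
tool_rot: [-3.141, 0.003, -0.139]
force: [-0.3, 6.2, 6.1]
width: 43.5
```

{"name": "play_rows", "arguments": {
  "targets": [
    {"slide":[3,9,0],"turn":[0,0,0],"hand":38},
    {"slide":[1,5,0],"turn":[0,0,0],"hand":38},
    {"slide":[0,0,0],"turn":[0,0,0],"hand":38}
  ]
}}

```text
clock: 9.2
eef_pos: [554.2, -229.5, 106.3]
tool_rot: [3.141, 0.002, -0.14]
force: [1.3, 4.1, 6.8]
width: 43.5
```

```bash
cat >foot.py <<'E'
from h import *
import sys
def foot(tag,q=(555.5,-232)):
    for n in("top","scene"):
        a,d=get_image(n);c=calibration(n);P=pts(c,d)
        r=np.hypot(P[...,0]-q[0],P[...,1]-q[1])
        f=(r<75)&(P[...,2]>9)&(P[...,2]<22);X=P[f][:,:2].astype(np.float32)
        u,v=proj(c,[[q[0],q[1],60]])[0].astype(int)
        print(n,'foot top circle',cv2.minEnclosingCircle(X),f.sum(),'z med',np.median(P[f][:,2]).round(1))
        x0,y0=max(0,min(u-80,352)),max(0,v-60)
        cv2.imwrite(f"pics/{tag}_{n}.png",cv2.resize(a[y0:y0+120,x0:x0+160],(800,600),interpolation=cv2.INTER_CUBIC))
E
python3 - <<'E'
from foot import *
togo(555.5,-232,104,-8); foot("p1")
E
```

```text
t 9.2 pos [ 554.2 -229.5  106.3] rpy [ 1.7997e+02  1.4000e-01 -8.0100e+00] F [1.3 4.1 6.8] T [ 1.03  0.4  -0.19] w 43.5 q [ 0.54  0.73 -0.32  1.76  0.33  0.7  -0.09]
togo world [ 1.3 -2.5 -2.3] tool [1.7 2.3 2.3]
turn tool deg [ 0.03  0.14 -0.01]
top foot top circle ((550.92919921875, -228.7293701171875), 48.745975494384766) 290 z med 14.7
scene foot top circle ((550.9063720703125, -226.819580078125), 50.57350540161133) 260 z med 15.2
```

View pics/p1_scene.png

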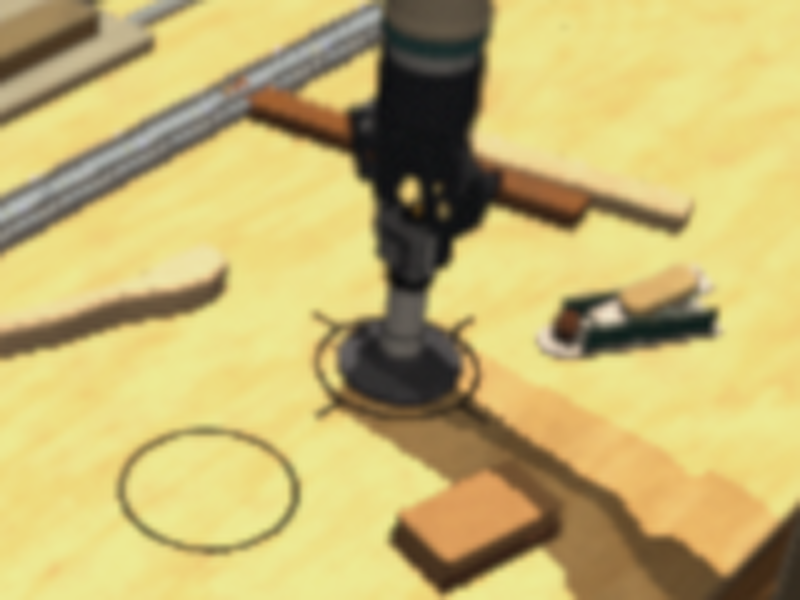

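View pics/p1_top.png

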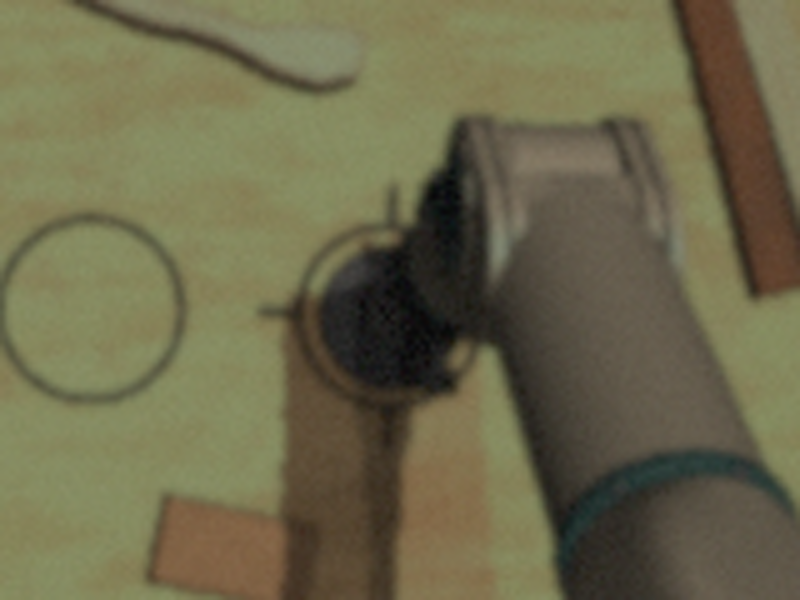

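{"name": "play_rows", "arguments": {
  "targets": [
    {"slide":[2,2,0],"turn":[0,0,0],"hand":38},
    {"slide":[2,2,0],"turn":[0,0,0],"hand":38},
    {"slide":[0,0,0],"turn":[0,0,0],"hand":38},
    {"slide":[0,0,0],"turn":[0,0,0],"hand":38}
  ]
}}

```text
clock: 9.8
eef_pos: [556.3, -233.0, 106.2]
tool_rot: [3.142, 0.005, -0.139]
force: [-1.1, 6.2, 8.0]
width: 43.0
```

```bash
python3 - <<'E'
from foot import *
togo(555.5,-232,104,-8); foot("p2")
E
```

```text
t 9.8 pos [ 556.3 -233.   106.2] rpy [180.     0.31  -7.94] F [-1.1  6.2  8. ] T [ 1.37  0.91 -0.04] w 43.0 q [ 0.55  0.74 -0.32  1.75  0.33  0.71 -0.09]
togo world [-0.8  1.  -2.2] tool [-0.9 -0.9  2.2]
turn tool deg [0.   0.31 0.06]
top foot top circle ((550.7068481445312, -227.58676147460938), 51.434410095214844) 293 z med 14.7
scene foot top circle ((552.925537109375, -232.61386108398438), 49.920780181884766) 256 z med 15.4
```

View pics/p2_scene.png

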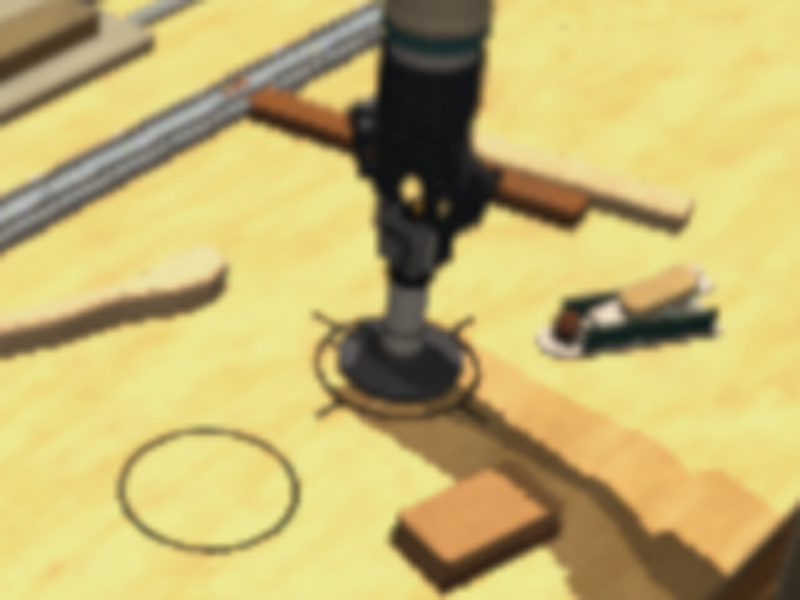

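{"name": "play_rows", "arguments": {
  "targets": [
    {"slide":[0,0,-1],"turn":[0,0,0],"hand":60},
    {"slide":[0,0,0],"turn":[0,0,0],"hand":85},
    {"slide":[0,0,0],"turn":[0,0,0],"hand":85},
    {"slide":[0,0,-30],"turn":[0,0,0],"hand":85},
    {"slide":[0,0,-50],"turn":[0,0,0],"hand":85}
  ]
}}

```text
clock: 10.52
eef_pos: [557.4, -233.3, 186.3]
tool_rot: [-3.141, 0.005, -0.139]
force: [0.6, -0.5, 0.1]
width: 85.1
```

{"name": "play_rows", "arguments": {
  "targets": [
    {"slide":[-40,0,-30],"turn":[0,0,0],"hand":85},
    {"slide":[-40,0,0],"turn":[0,0,0],"hand":85},
    {"slide":[0,0,0],"turn":[0,0,0],"hand":85}
  ]
}}

```text
clock: 10.9
eef_pos: [476.4, -222.6, 217.6]
tool_rot: [3.14, 0.003, -0.141]
force: [-0.0, -0.3, 0.3]
width: 85.2
```

```bash
python3 - <<'E'
from foot import *
togo(555.5,-232,104,-8); foot("p3")
E
```

```text
t 10.9 pos [ 476.4 -222.6  217.6] rpy [ 1.7991e+02  1.6000e-01 -8.0500e+00] F [-0.  -0.3  0.3] T [ 0.02 -0.02  0.  ] w 85.2 q [ 0.65  0.49 -0.39  1.87  0.25  0.83 -0.01]
togo world [  79.1   -9.4 -113.6] tool [ 79.9  -2.  113.4]
turn tool deg [ 0.09  0.16 -0.05]
top foot top circle ((557.5158081054688, -219.2484893798828), 53.75261688232422) 334 z med 14.9
scene foot top circle ((552.9168090820312, -231.66989135742188), 51.16507339477539) 253 z med 15.6
```

View pics/p3_scene.png

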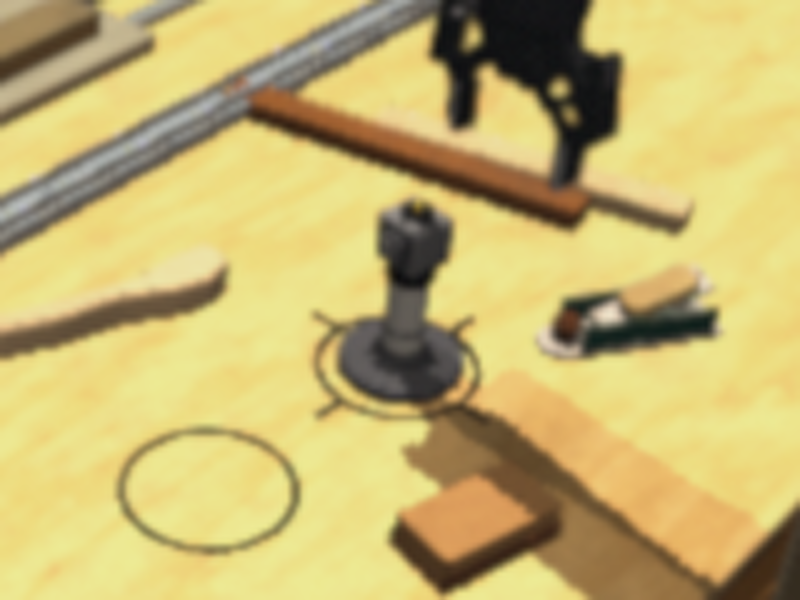

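View pics/p3_top.png

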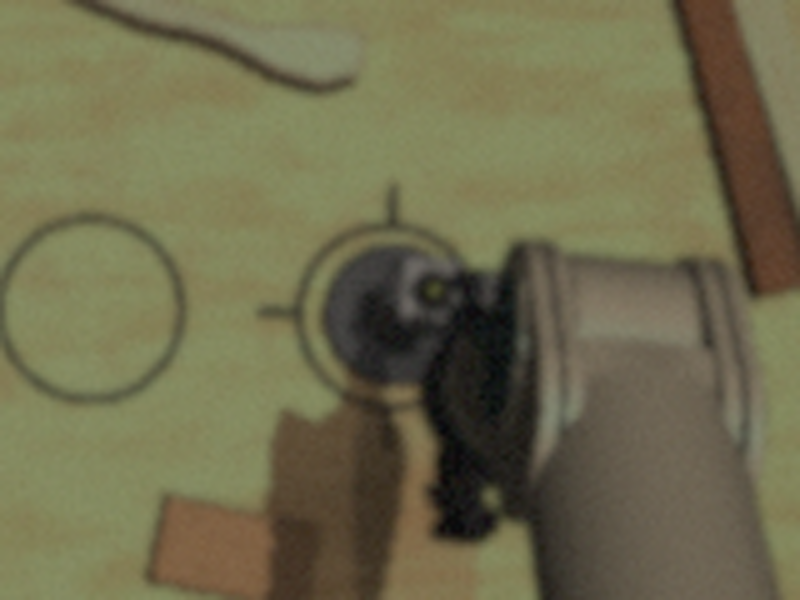

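{"name": "play_rows", "arguments": {
  "targets": [
    {"slide":[0,0,0],"turn":[0,0,10],"hand":85},
    {"slide":[0,0,0],"turn":[0,0,10],"hand":85},
    {"slide":[0,0,0],"turn":[0,0,10],"hand":85},
    {"slide":[0,0,0],"turn":[0,0,10],"hand":85},
    {"slide":[0,0,0],"turn":[0,0,10],"hand":85}
  ]
}}

```text
clock: 11.62
eef_pos: [481.2, -222.1, 216.9]
tool_rot: [-3.141, -0.0, -1.017]
force: [0.9, 0.2, -0.0]
width: 85.2
```

{"name": "play_rows", "arguments": {
  "targets": [
    {"slide":[0,0,0],"turn":[0,0,10],"hand":85},
    {"slide":[0,0,0],"turn":[0,0,10],"hand":85},
    {"slide":[0,0,0],"turn":[0,0,10],"hand":85},
    {"slide":[0,0,0],"turn":[0,0,10],"hand":85},
    {"slide":[0,0,0],"turn":[0,0,0],"hand":85}
  ]
}}

```text
clock: 12.25
eef_pos: [481.0, -222.0, 216.9]
tool_rot: [-3.141, -0.001, -1.707]
force: [0.5, 0.2, -0.3]
width: 84.8
```

```bash
python3 - <<'E'
from foot import *
togo(554,-232.5,104,-98)
E
```

```text
t 12.25 pos [ 481.  -222.   216.9] rpy [-1.7999e+02 -3.0000e-02 -9.7800e+01] F [ 0.5  0.2 -0.3] T [-0.02 -0.    0.01] w 84.8 q [ 0.35  0.47  0.05  1.87 -0.03  0.8  -1.3 ]
togo world [  73.   -10.5 -112.9] tool [  0.5 -73.8 112.9]
turn tool deg [-0.01 -0.03  0.2 ]
```

{"name": "play_rows", "arguments": {
  "targets": [
    {"slide":[0,-37,0],"turn":[0,0,0.2],"hand":85},
    {"slide":[0.5,-37,0],"turn":[0,0,0],"hand":85},
    {"slide":[0,0,0],"turn":[0,0,0],"hand":85},
    {"slide":[0,0,30],"turn":[0,0,0],"hand":85}
  ]
}}

```text
clock: 12.75
eef_pos: [554.6, -233.6, 188.4]
tool_rot: [-3.137, -0.001, -1.71]
force: [-0.5, 0.2, -0.5]
width: 84.8
```

{"name": "play_rows", "arguments": {
  "targets": [
    {"slide":[0,0,40],"turn":[0,0,0],"hand":85},
    {"slide":[0,0,30],"turn":[0,0,0],"hand":85},
    {"slide":[0,0,11],"turn":[0,0,0],"hand":85},
    {"slide":[0,0,0],"turn":[0,0,0],"hand":85}
  ]
}}

```text
clock: 13.25
eef_pos: [552.6, -232.9, 106.1]
tool_rot: [3.141, 0.0, -1.712]
force: [-0.5, -0.6, 1.2]
width: 85.0
```

```bash
python3 - <<'E'
from foot import *
togo(554,-232.5,104,-98); foot("p4")
E
```

```text
t 13.25 pos [ 552.6 -232.9  106.1] rpy [ 1.7994e+02  1.0000e-02 -9.8120e+01] F [-0.5 -0.6  1.2] T [-0.01  0.01  0.02] w 85.0 q [ 0.33  0.71  0.04  1.77 -0.04  0.66 -1.32]
togo world [ 1.4  0.4 -2.1] tool [-0.6 -1.3  2.1]
turn tool deg [ 0.06  0.01 -0.12]
top foot top circle ((553.7359619140625, -230.49765014648438), 49.03852844238281) 246 z med 15.2
scene foot top circle ((551.5562744140625, -231.7579803466797), 50.77262878417969) 256 z med 15.2
```

View pics/p4_scene.png

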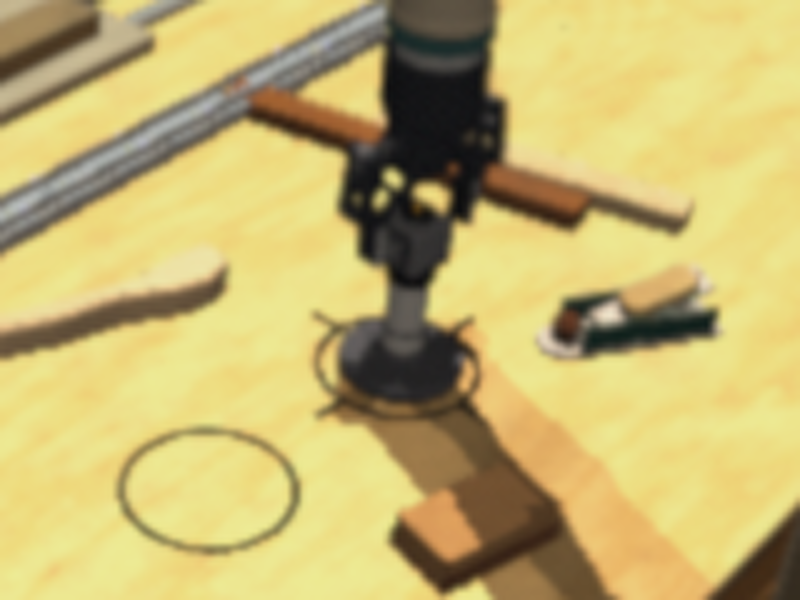

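{"name": "play_rows", "arguments": {
  "targets": [
    {"slide":[-0.5,-1,1],"turn":[0,0,0],"hand":65},
    {"slide":[0,0,0],"turn":[0,0,0],"hand":50},
    {"slide":[0,0,0],"turn":[0,0,0],"hand":34},
    {"slide":[0,0,0],"turn":[0,0,0],"hand":34},
    {"slide":[0,0,0],"turn":[0,0,0],"hand":34}
  ]
}}

```text
clock: 13.98
eef_pos: [554.4, -233.4, 106.3]
tool_rot: [-3.14, -0.001, -1.714]
force: [-0.8, -3.1, 5.6]
width: 39.2
```

```bash
python3 - <<'E'
from foot import *
togo(554,-232.5,104,-98); foot("p5")
E
```

```text
t 13.97 pos [ 554.4 -233.4  106.3] rpy [-1.7992e+02 -5.0000e-02 -9.8190e+01] F [-0.8 -3.1  5.6] T [0.17 0.15 0.04] w 39.2 q [ 0.33  0.72  0.04  1.77 -0.04  0.66 -1.32]
togo world [-0.4  0.9 -2.3] tool [-0.8  0.5  2.3]
turn tool deg [-0.08 -0.05 -0.19]
top foot top circle ((544.32177734375, -238.8862762451172), 59.26953887939453) 275 z med 14.6
scene foot top circle ((552.4447631835938, -229.65708923339844), 49.800071716308594) 251 z med 15.6
```

View pics/p5_scene.png

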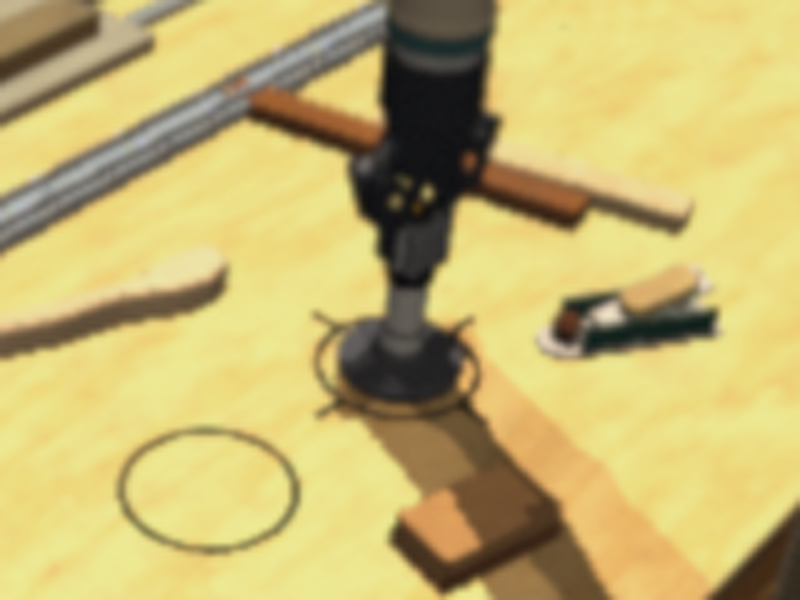

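{"name": "play_rows", "arguments": {
  "targets": [
    {"slide":[0,0,-4],"turn":[0,0,0],"hand":34},
    {"slide":[0,0,-6],"turn":[0,0,0],"hand":34},
    {"slide":[0,0,-6],"turn":[0,0,0],"hand":34},
    {"slide":[0,0,-6],"turn":[0,0,0],"hand":34},
    {"slide":[0,0,0],"turn":[0,0,0],"hand":34}
  ]
}}

```text
clock: 14.7
eef_pos: [554.0, -232.8, 127.9]
tool_rot: [-3.141, -0.0, -1.713]
force: [-0.2, -1.7, -1.3]
width: 39.5
```

```bash
python3 - <<'E'
from foot import *
togo(554.4,-233.4,186.3,-98); foot("p6")
E
```

```text
t 14.7 pos [ 554.  -232.8  127.9] rpy [-1.7998e+02 -2.0000e-02 -9.8180e+01] F [-0.2 -1.7 -1.3] T [-0.47 -0.3  -0.1 ] w 39.5 q [ 0.33  0.68  0.04  1.76 -0.04  0.7  -1.33]
togo world [ 0.4 -0.6 58.4] tool [  0.6  -0.5 -58.4]
turn tool deg [-0.02 -0.02 -0.18]
top foot top circle ((553.565673828125, -231.18423461914062), 49.202640533447266) 284 z med 14.7
scene foot top circle ((552.4712524414062, -230.94509887695312), 50.40581130981445) 255 z med 15.2
```

View pics/p6_scene.png

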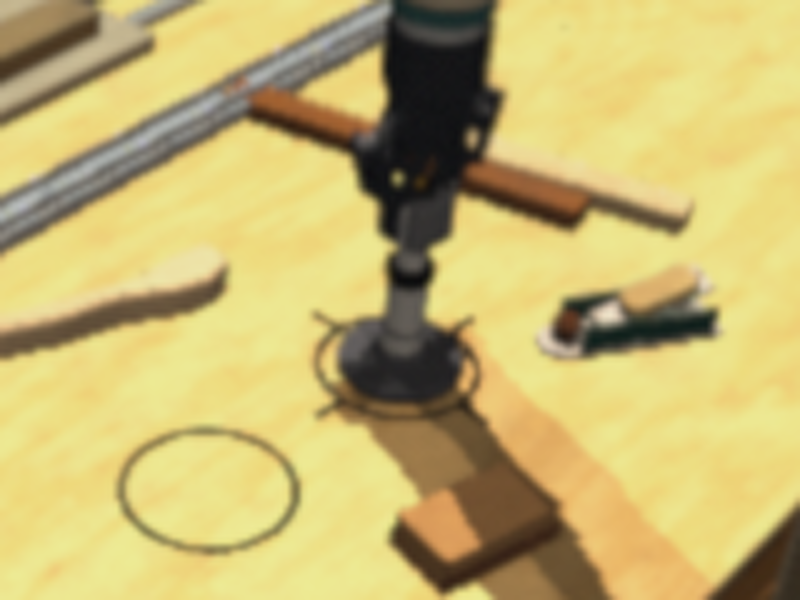

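The head runs up freely while the foot stays down; the collar is exposed at about (410,270). I'll keep pulling.

{"name": "play_rows", "arguments": {
  "targets": [
    {"slide":[0,0,-6],"turn":[0,0,0],"hand":34},
    {"slide":[0,0,-6],"turn":[0,0,0],"hand":34},
    {"slide":[0,0,-6],"turn":[0,0,0],"hand":34},
    {"slide":[0,0,-6],"turn":[0,0,0],"hand":34},
    {"slide":[0,0,-6],"turn":[0,0,0],"hand":34}
  ]
}}

```text
clock: 15.42
eef_pos: [553.8, -232.3, 157.7]
tool_rot: [3.141, 0.0, -1.713]
force: [0.2, -1.1, -3.9]
width: 39.2
```

{"name": "play_rows", "arguments": {
  "targets": [
    {"slide":[0,0,-6],"turn":[0,0,0],"hand":34},
    {"slide":[0,0,-6],"turn":[0,0,0],"hand":34},
    {"slide":[0,0,-6],"turn":[0,0,0],"hand":34},
    {"slide":[0,0,-5],"turn":[0,0,0],"hand":34},
    {"slide":[0,0,0],"turn":[0,0,0],"hand":34}
  ]
}}

```text
clock: 16.05
eef_pos: [554.0, -232.3, 180.7]
tool_rot: [3.141, 0.0, -1.713]
force: [-1.5, 0.3, -3.1]
width: 39.7
```

```bash
python3 - <<'E'
from foot import *
togo(554.4,-233.4,186.3,-98)
E
```

```text
t 16.05 pos [ 554.  -232.3  180.7] rpy [ 1.7999e+02  2.0000e-02 -9.8160e+01] F [-1.5  0.3 -3.1] T [ 0.21  0.07 -0.01] w 39.7 q [ 0.32  0.62  0.05  1.71 -0.04  0.81 -1.33]
togo world [ 0.4 -1.1  5.6] tool [ 1.  -0.6 -5.6]
turn tool deg [ 0.01  0.02 -0.16]
```

{"name": "play_rows", "arguments": {
  "targets": [
    {"slide":[0,0,-2],"turn":[0,0,0],"hand":34},
    {"slide":[0,0,-2],"turn":[0,0,0],"hand":34},
    {"slide":[0,0,0],"turn":[0,0,0],"hand":34},
    {"slide":[0,0,0],"turn":[0,0,0],"hand":34}
  ]
}}

```text
clock: 16.55
eef_pos: [554.0, -232.4, 184.3]
tool_rot: [3.141, 0.0, -1.713]
force: [-0.1, 0.5, -3.2]
width: 39.3
```

{"name": "play_rows", "arguments": {
  "targets": [
    {"slide":[0,0,-1],"turn":[0,0,0],"hand":34},
    {"slide":[0,0,0],"turn":[0,0,0],"hand":34},
    {"slide":[0,0,0],"turn":[0,0,0],"hand":34}
  ]
}}

```text
clock: 16.92
eef_pos: [554.0, -232.4, 185.3]
tool_rot: [3.141, 0.0, -1.713]
force: [0.0, 1.2, -4.3]
width: 39.3
```

{"name": "play_rows", "arguments": {
  "targets": [
    {"slide":[0,0,-0.6],"turn":[0,0,0],"hand":34},
    {"slide":[0,0,0],"turn":[0,0,0],"hand":34},
    {"slide":[0,0,0],"turn":[0,0,0],"hand":34}
  ]
}}

```text
clock: 17.3
eef_pos: [554.1, -232.4, 185.9]
tool_rot: [3.141, 0.0, -1.713]
force: [-0.7, 1.0, -3.2]
width: 39.3
```

{"name": "play_rows", "arguments": {
  "targets": [
    {"slide":[0,0,-0.5],"turn":[0,0,0],"hand":34},
    {"slide":[0,0,0],"turn":[0,0,0],"hand":34},
    {"slide":[0,0,0],"turn":[0,0,0],"hand":34}
  ]
}}

```text
clock: 17.68
eef_pos: [554.1, -232.5, 186.4]
tool_rot: [3.142, 0.0, -1.713]
force: [-0.8, 1.7, -4.0]
width: 39.2
```

```bash
python3 - <<'E'
from foot import *
print(np.mean([read_state()['force'] for _ in range(3)],0)); togo(554.4,-233.4,186.3,-98); foot("p7")
s=read_state();print(s['force'],s['eef_pos'])
E
```

```text
[-0.81438716  1.70739539 -4.03443576]
t 17.68 pos [ 554.1 -232.5  186.4] rpy [ 1.800e+02  1.000e-02 -9.817e+01] F [-0.8  1.7 -4. ] T [0.71 0.07 0.07] w 39.2 q [ 0.32  0.61  0.05  1.71 -0.04  0.83 -1.33]
togo world [ 0.3 -0.9 -0.1] tool [ 0.9 -0.5  0.1]
turn tool deg [ 0.    0.01 -0.17]
top foot top circle ((552.8020629882812, -231.53219604492188), 49.456138610839844) 333 z med 15.3
scene foot top circle ((551.6058349609375, -230.41571044921875), 51.641300201416016) 254 z med 15.5
[-0.43973917  0.93330151 -3.19397945] [ 554.03988369 -232.47277136  186.42290107]
```

View pics/p7_scene.png

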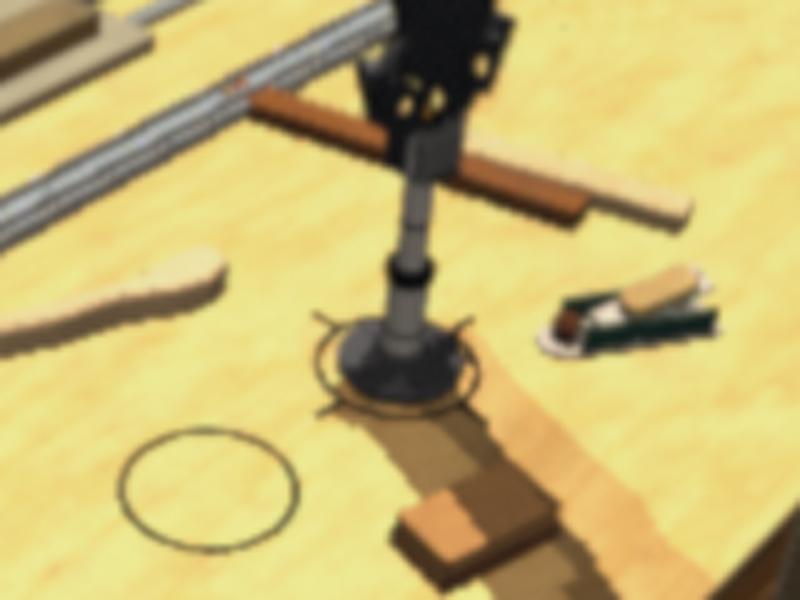

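{"name": "play_rows", "arguments": {
  "targets": [
    {"slide":[0,0,-0.5],"turn":[0,0,0],"hand":34},
    {"slide":[0,0,0],"turn":[0,0,0],"hand":34},
    {"slide":[0,0,0],"turn":[0,0,0],"hand":34}
  ]
}}

```text
clock: 18.15
eef_pos: [553.9, -232.9, 186.7]
tool_rot: [3.141, -0.0, -1.714]
force: [0.1, 0.5, -6.3]
width: 39.2
```

{"name": "play_rows", "arguments": {
  "targets": [
    {"slide":[0,0,0],"turn":[0,0,0],"hand":34}
  ]
}}

```text
clock: 18.27
eef_pos: [553.9, -232.9, 186.7]
tool_rot: [3.141, -0.0, -1.714]
force: [0.3, 0.4, -8.0]
width: 39.2
```

{"name": "play_rows", "arguments": {
  "targets": [
    {"slide":[0,0,0.2],"turn":[0,0,0],"hand":34},
    {"slide":[0,0,0],"turn":[0,0,0],"hand":34}
  ]
}}

```text
clock: 18.52
eef_pos: [554.0, -232.9, 186.7]
tool_rot: [3.142, -0.0, -1.714]
force: [-0.4, 0.4, -6.9]
width: 39.2
```

{"name": "play_rows", "arguments": {
  "targets": [
    {"slide":[0,0,0],"turn":[0,0,0],"hand":34},
    {"slide":[0,0,0],"turn":[0,0,0],"hand":34}
  ]
}}

```text
clock: 18.77
eef_pos: [554.0, -232.8, 186.7]
tool_rot: [3.142, -0.0, -1.714]
force: [-0.4, -1.0, -7.4]
width: 39.2
```

```bash
python3 - <<'E'
from foot import *
togo(554.4,-233.4,186.3,-98); foot("p8")
togo(554.4,-233.4,186.3,-98)
E
```

```text
t 18.77 pos [ 554.  -232.8  186.7] rpy [ 1.800e+02 -2.000e-02 -9.818e+01] F [-0.4 -1.  -7.4] T [-0.17  0.06 -0.02] w 39.2 q [ 0.32  0.61  0.05  1.71 -0.04  0.83 -1.33]
togo world [ 0.4 -0.6 -0.4] tool [ 0.5 -0.5  0.4]
turn tool deg [ 0.   -0.02 -0.18]
top foot top circle ((552.626953125, -231.6307373046875), 49.37260818481445) 328 z med 15.3
scene foot top circle ((551.4318237304688, -229.2036590576172), 49.68021774291992) 253 z med 15.3
t 18.88 pos [ 554.  -232.8  186.7] rpy [ 1.800e+02 -1.000e-02 -9.818e+01] F [-0.3  0.5 -6.5] T [-0.16  0.06 -0.03] w 39.3 q [ 0.32  0.61  0.05  1.71 -0.04  0.83 -1.33]
togo world [ 0.4 -0.6 -0.4] tool [ 0.6 -0.5  0.4]
turn tool deg [ 0.   -0.01 -0.18]
```

View pics/p8_scene.png

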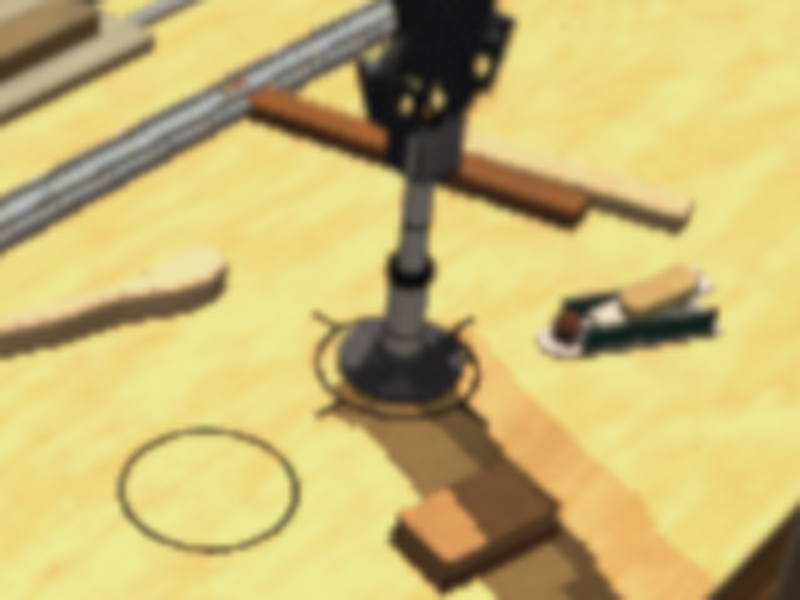

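View pics/p8_top.png

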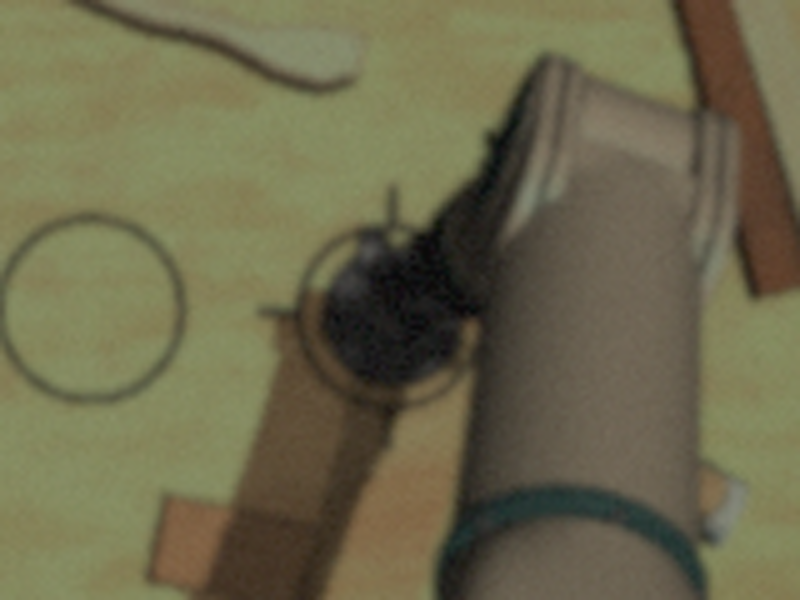

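{"name": "play_rows", "arguments": {
  "targets": [
    {"slide":[0,0,0.2],"turn":[0,0,0],"hand":34},
    {"slide":[0,0,0],"turn":[0,0,0],"hand":34},
    {"slide":[0,0,0],"turn":[0,0,0],"hand":34},
    {"slide":[0,0,0],"turn":[0,0,0],"hand":34}
  ]
}}

```text
clock: 19.38
eef_pos: [554.0, -232.7, 186.7]
tool_rot: [-3.141, -0.0, -1.713]
force: [-0.3, -0.6, -4.5]
width: 39.2
```

{"name": "play_rows", "arguments": {
  "targets": [
    {"slide":[0,0,0],"turn":[0,0,0],"hand":34}
  ]
}}

```text
clock: 19.5
eef_pos: [554.1, -232.8, 186.7]
tool_rot: [-3.141, -0.0, -1.714]
force: [-0.8, -0.8, -5.2]
width: 39.4
```

```bash
python3 - <<'E'
from h import *
finish_job(); togo(554,-232.7,186.7,-98)
E
```

```text
the job is handed in; nothing more can be done
the job is handed in; nothing more can be done
```

I handed the job in at about 19.5 s. The post stands in the cross ring with its head held at the top stop.

- **Slide:** I gripped the head across its x sides, so the button stayed out. I slid the post about 470 mm with a light downward push of 4–8 N, and the foot stayed down.
- **Lift:** I let go, turned the gripper 90° and gripped across y, which squeezed the button in (width 39 mm). I then drew the head straight up, past the first stop, to the second.

**Last checks:**
- **Foot:** It measures about (552, −230.5) against a ring centre of (555.5, −232). That is about 4 mm off, with about 10 mm of play. It is flat in both views.
- **Top stop:** The head rose 80.4 mm. It stayed at z = 186.7 mm when I backed the command off by 0.4 mm, so it is resting on the stop. The upward pull is about 5 N, less than the stand's weight of about 9 N.
- **Other things:** The ones in the final close-up views (the bow grip, plane and sander) look unmoved. I did not measure them or check the rest in a last full picture.

**Disagreements:**
- **Tilt:** At the start of the slide the tool tilted briefly by about 0.4°. Easing the downward push removed it.
- **Top-view foot fits:** Some were thrown off by the arm blocking the view (up to about 14 mm). For those I relied on the scene camera.

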